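# Tighten the nut at the bottom of the grinder housing

## Task

Take the T-handled socket wrench out of its wooden stand, lower it down the deep bore of the metal grinder housing, feel it on to the hexagon nut at the bottom while pressing only lightly (the nut sits on a spring that must not be squashed), and turn the nut clockwise, seen from above, until it has just gone tight: it runs easily at first, then turns stiffly, and wants about a twenty-fifth of a turn of that stiff turning, never more than a twelfth. Then put the wrench back in its stand, upright and fully down, and leave the other things on the counter where they are.

Things in the scene. Friction and masses are not known exactly. Their poses are not given: they have to be found in the camera images.
- wrench_bar (a point): Centre of the steel cross bar at the top of the loose T-handled socket wrench, the place to grip it. The bar is 90 mm long along this point's x axis, 18 mm wide (y), 18 mm high and flat-sided; the shaft under it is 16 mm across. The wrench weighs about 0.4 kg, stands upright (z up) and is 178 mm tall; the bar's centre is 169 mm above its lower end.
- wrench_tip (a point): Centre of the open lower end of the wrench (z points up to the bar, x along the bar). The socket there is a hexagonal tube 40 mm tall, 40.5 mm across flats and 46.8 mm across corners outside, 34.5 mm across flats inside, its hollow 16 mm deep. Two opposite inner flats face along +x and -x.
- wrench: The whole wrench; origin and axes as wrench_tip.
- stand: Fixed wooden block 90 x 90 x 60 mm, origin at the centre of its underside on the counter, z up. A vertical round blind hole 51.6 mm across, 45 mm deep and slightly chamfered opens in the middle of its top; the wrench stands in it, its lower end then 15 mm above the counter. Any turn of the wrench in the hole will do.
- bore_mouth (a point): Centre of the mouth of the bore of the fixed aluminium grinder housing, in its top face 120 mm above the counter; z up. The housing is a barrel 81 to 88 mm across on a 120 x 120 mm foot plate. The bore is vertical, 49.2 mm across, countersunk to about 59 mm over its top 6 mm, with the nut on its axis at the bottom (see nut_place).
- nut_place (a point): On the bore's axis, 84 mm below the mouth, at the shoulders of the chamfered hexagon nut (32 mm across flats, crown 3 mm higher); fixed to the housing, so it does not show which way the nut's corners point: that must be felt. A socket that does not match rests on these shoulders; pressed lightly and turned clockwise, a sixth of a turn at most, it drops on. Fully seated its lower end is 13 mm below this point.
- nut_press (a joint): How far the nut is pushed down on its spring, in m: 0 when left alone. The spring begins to yield at about 3 N and takes about 2.8 N per mm; more than 0.007 (about 22 N) is too hard.
- nut_tight (a joint): How far the nut is tightened on its crush washer, rad, clockwise positive. 0 while the nut runs down freely (about 0.06 N m, for 0.4 to 0.8 rad, after up to 0.32 rad of play); it grows once the nut bears on the washer, against about 0.4 N m plus 0.4 N m per rad while turning (half of that may be felt at a pause), and stays when the wrench is taken off. About 0.25 is right; above 0.52 is overtightened.
- spare_gear: Bystander: brass gear 48 mm across, 16 mm thick, loose on the counter; origin at the centre of its underside.
- bearing_6002: Bystander: ball bearing 35 mm across, 11 mm thick, loose on the counter; origin under its centre.
- bolt_1: Bystander: hexagon bolt 53 mm long along its y axis, lying loose on the counter; origin under its centre.
- screwdriver: Bystander: screwdriver 215 mm long along its y axis, lying loose on the counter; origin under its centre.
Not all that is in view belongs to the job. Of the things shaped like the wrench, the bare steel one is meant.

How it is judged:
On the way, in this order (a step that is already met when the one before it is completed fails the run):
1. the wrench's socket is down over the nut in the bore (horizontal distance between wrench_tip and bore_mouth below 0.004 m and z of wrench_tip in the frame of bore_mouth below -0.093 m), for 0.2 s.
2. the nut is tightened on its washer, the wrench still on it (value of joint nut_tight above 0.06 rad and z of wrench_tip in the frame of bore_mouth below -0.088 m), for 0.1 s.
At the end, for the whole second after the job is handed in: The nut has been tightened on its washer by 0.06 to 0.52 rad, and the wrench stands at rest in the stand's hole: lower end within 5 mm of the hole's axis and less than 4 mm above its floor, tilted less than 0.12 rad (value of joint nut_tight between 0.06 and 0.52 rad and horizontal distance between wrench_tip and stand below 0.005 m and z of wrench_tip in the frame of stand below 0.019 m and angle between wrench_tip's own z axis and vertical below 0.12 rad and linear speed of wrench below 0.02 m/s); the robot touches nothing.
It fails at once if the nut is overtightened (more than 0.52 rad on its washer) (value of joint nut_tight above 0.52 rad).
It fails at once if the nut is pressed down more than 7 mm on its spring (value of joint nut_press above 0.007 m).
It fails at once if a bystander (gear, bearing, bolt or screwdriver) is moved more than 20 mm (distance of any of spare_gear, bearing_6002, bolt_1, screwdriver from where it was at the start of the episode above 0.02 m).
It also fails if it takes over 72 s, if anything falls off the work surface, if the arm or the gripper's body presses on something with over 40 N, if the wrist force passes 120 N, or if a joint passes its speed limit or range.

## Robot

A 6-joint arm with a two-finger parallel gripper is mounted at the origin on a cart in front of the work surface, level with it; the furniture and walls round the work are solid. World frame = base frame: x ahead of the robot, y to its left, z up, the work surface at z = 0. Lengths are in m, angles in rad, forces in N, time in s.
With the tool pointing down it reaches from about 0.25 to 0.725 m from the base axis. Payload 4 kg.
Tool frame: the origin (TCP) lies midway between the tips of the shut fingers; the grasp point (between the pads) lies 19 mm behind it; z points along the fingers, y is the direction in which the jaws open and shut (so a half turn about z gives the same grasp; the last joint's range is limited). The gripper opens to 85 mm and grips with 20 to 120 N. Pads are 22 mm wide; open, the fingers measure 114 mm over their backs; the gripper's body (76 mm by 85 mm) begins 54 mm behind the grasp point. The pads swing forward as they close: fully open they stand 13 mm farther back than shut.
Start: joints at [0, 0.241, 0.005, 1.335, 0, 1.571], TCP at [0.5, -0, 0.208] pointing down, gripper open.
Joint ranges: [-2.72, 2.72], [-1.05, 1.87], [-1.09, 1.28], [-1.99, 2.15], [-1.42, 1.44], [-3.14, 3.14]. Speed limits (rad/s): [2.79, 2.79, 3.14, 3.14, 3.14, 3.14].

## Interface

Orientations are given as a unit quaternion [x, y, z, w].
In Python, from workcell import monitor, cams, order gives the robot as it stands.
- The arm moves only by the tool send_rows, never from a script. Its argument "moves" is a list of rows, each a list of 4 numbers: the shift along the tool's x, y, z as a fraction of full scale, then the turn about the tool's z as a fraction of full scale. A call has 1 to 20 rows; each row shifts and turns the commanded pose from where the row before left it, along the tool's axes as they then stand; what a row does not reach is not made up. Full scale, the value 1, is 100 cm for a shift and 0.1 rad for a turn. A row lasts 1/10 s, in which the tool goes at most 50 mm and 8.59 degrees, less where a joint would pass 70% of its speed; a pose out of reach is approached as far as the arm can. A call with a number of a shift or a turn outside -1 to 1 is refused whole. A call with a gripper value outside its range is refused whole. "claw" is the gripper's target within -1 to 1 (fully open at 1, half-way at 0, shut at -1), set as the call begins (left out, the last holds). The fingers move at their own pace and stop on an object; the grip force is fixed at half the most. Time passes only in rows, so rows that do not move let the fingers close. It gives the time, the measured TCP pose, the force and the opening at its end, in the units of the state.
- monitor.get_obs(): the state, without advancing time (a new reading comes with each control period).
- cams.camera(name): name is "scene" or "side" or "wrist"; returns (picture, depth): 420x560x3 uint8, blue, green, red; 420x560 float32, m along the optical axis (not along the pixel's ray), 0 where there is no reading.
- cams.camera_info(name): a dict with "intrinsics" (3x3 intrinsics, pixels), "distortion" ([k1, k2, p1, p2, k3] as OpenCV has them; the pictures are not rectified), "T" (4x4, takes a point from camera to world coordinates); the wrist camera has in their place "mount" (4x4, takes a point from camera to tool coordinates, whose origin is the TCP and whose axes are the flange's). Camera axes: x right, y up, looking along -z (the intrinsics and any distortion apply to the point x, -y, -z); pixel columns grow to the right and rows downward; lengths in m; the calibration is good to about 2 mm. A picture is of the moment at which its call begins: read the wrist's pose just before it. camera_info takes no time and is no camera call.
- order.job_done(): hands the job in, once; it reports no verdict.
The state is a dict: "clock": time; "joint_pos": joint angles; "joint_vel": joint speeds; "tau": joint torques, N m; "eef_pos": TCP position; "tool_rot": TCP orientation; "ft_force": force on the tool from outside, world axes, zero at the start; "ft_torque": the same for the moment, N m; "grip_width": finger opening in m.
Only numpy, scipy, OpenCV 4.12 (cv2) and the standard library are available. Lean on these libraries where they do the work, as an engineer would, in place of code of your own. Each camera call takes 0.05 s, during which the arm holds its last target.

## Working session

There is one attempt and no reset: what is moved stays moved. The work goes in short steps, Python scripts to look and compute and a tool call to move; the robot and the scene stay as the last step left them, time stands still between calls to the robot, and variables do not carry over. Pictures are saved under pics/ and viewed, and the job is handed in when it is done.

Besides the shell and the picture viewer there is one more tool, called after "Call:" as name(argument=value, ...), one argument or row to a line, values as JSON. send_rows: Moves the arm, as the interface text tells. Its arguments: {"type":"object","properties":{"moves":{"type":"array","items":{"type":"array","items":{"type":"number","minimum":-1,"maximum":1}}},"claw":{"type":"number"}},"required":["moves"]}

```bash
ls; mkdir -p pics
python3 - <<'E'
from workcell import monitor, cams, order
import cv2,numpy as np
print(monitor.get_obs())
for n in ["scene","side","wrist"]:
    p,d=cams.camera(n); cv2.imwrite(f"pics/{n}0.png",p); np.save(f"pics/{n}0.npy",d)
    print(n,cams.camera_info(n))
E
```

```text
pics
{'clock': 0.0, 'joint_pos': array([ 2.94788500e-05,  2.41410698e-01,  3.70834422e-03,  1.33521808e+00,
       -2.08889952e-05,  1.57080672e+00]), 'joint_vel': array([ 0.00052966, -0.00031121,  0.00204939, -0.00088999,  0.0004637 ,
       -0.00152994]), 'tau': array([ 5.50268451e-04, -3.72315860e+01,  2.52406776e+01,  1.67737965e-02,
        2.29149265e-05,  1.14679995e-05]), 'eef_pos': array([4.99303205e-01, 7.89444955e-06, 2.07208108e-01]), 'tool_rot': array([ 0.70709963,  0.70711314, -0.00075839, -0.00074358]), 'ft_force': array([ 0.38178804, -0.63650539,  0.21773858]), 'ft_torque': array([-0.02536558,  0.01783231,  0.03576832]), 'grip_width': 0.08515028817807552}
scene {'intrinsics': array([[395.36278847,   0.        , 277.78413418],
       [  0.        , 395.36278847, 212.31487351],
       [  0.        ,   0.        ,   1.        ]]), 'distortion': array([0.00917938, 0.        , 0.        , 0.        , 0.        ]), 'T': array([[ 0.53308191,  0.56591116, -0.62894216, -0.04757739],
       [-0.84600175,  0.36553031, -0.38816056, -0.39696421],
       [ 0.01023303,  0.73900755, 
[... 513 characters left out ...]
752747 ,  0.86892   ],
       [ 0.        ,  0.        ,  0.        ,  1.        ]])}
wrist {'intrinsics': array([[340.20979366,   0.        , 281.89851547],
       [  0.        , 340.20979366, 214.75597618],
       [  0.        ,   0.        ,   1.        ]]), 'distortion': array([-0.03040079,  0.        ,  0.        ,  0.        ,  0.        ]), 'mount': array([[-3.45581984e-05,  9.60015075e-01,  2.79948308e-01,
         7.21732708e-02],
       [ 9.99999245e-01, -3.10753655e-04,  1.18909940e-03,
         1.06389534e-03],
       [ 1.22854831e-03,  2.79948137e-01, -9.60014339e-01,
        -1.66159395e-01],
       [ 0.00000000e+00,  0.00000000e+00,  0.00000000e+00,
         1.00000000e+00]])}
```

View pics/scene0.png

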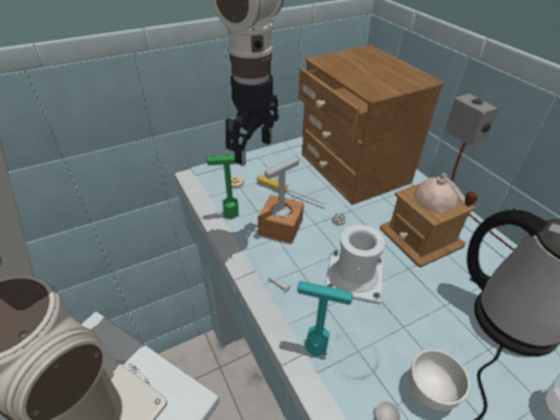

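View pics/side0.png

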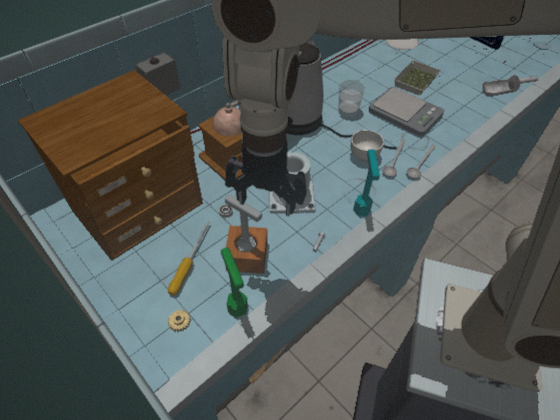

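View pics/wrist0.png

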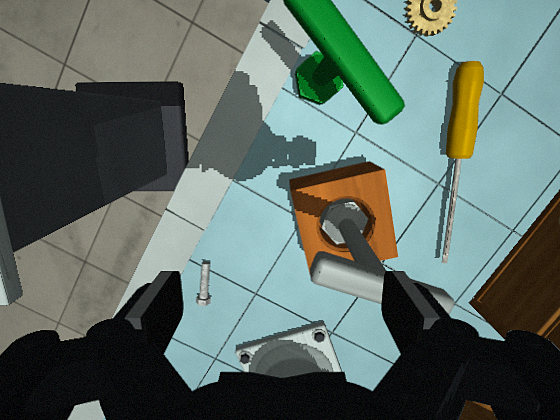

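Three things are T-shaped. In the scene view they are the green one at (231,190), the teal one at (320,310), and the bare steel one at (283,190), which stands in the wooden block. The steel one fits the description. I'll confirm it in a crop and measure it.

```bash
cat > h.py <<'E'
from workcell import monitor, cams, order
import cv2,numpy as np
from scipy.spatial.transform import Rotation as R
def Tcam(n,obs=None):
    i=cams.camera_info(n)
    if n!="wrist": return i["intrinsics"],i["distortion"],i["T"]
    obs=obs or monitor.get_obs()
    T=np.eye(4);T[:3,:3]=R.from_quat(obs["tool_rot"]).as_matrix();T[:3,3]=obs["eef_pos"]
    return i["intrinsics"],i["distortion"],T@i["mount"]
def rays(n,px,obs=None):
    K,D,T=Tcam(n,obs)
    u=cv2.undistortPoints(np.asarray(px,float).reshape(-1,1,2),K,D).reshape(-1,2)
    d=np.c_[u[:,0],-u[:,1],-np.ones(len(u))]
    return T[:3,3],d@T[:3,:3].T
def onplane(n,px,z,obs=None):
    o,d=rays(n,px,obs); return o+d*((z-o[2])/d[:,2])[:,None]
def cloud(n,depth,obs=None):
    h,w=depth.shape
    px=np.stack(np.meshgrid(np.arange(w),np.arange(h)),-1).reshape(-1,2)
    o,d=rays(n,px,obs)
    P=o+d*depth.reshape(-1,1); P[depth.reshape(-1)==0]=np.nan
    return P.reshape(h,w,3)
def project(n,P,obs=None):
    K,D,T=Tcam(n,obs); c=(np.asarray(P).reshape(-1,3)-T[:3,3])@T[:3,:3]
    c=c*[1,-1,-1]
    return cv2.projectPoints(c,np.zeros(3),np.zeros(3),K,D)[0].reshape(-1,2)
E
python3 - <<'E'
from h import *
a=cv2.imread("pics/scene0.png")[140:310,180:400]; b=cv2.imread("pics/side0.png")[140:310,180:400]
cv2.imwrite("pics/c1.png",np.hstack([cv2.resize(a,None,fx=1.8,fy=3,interpolation=2)[:, :],cv2.resize(b,None,fx=1.8,fy=3,interpolation=2)])[:600])
cv2.imwrite("pics/c2.png",cv2.resize(cv2.imread("pics/wrist0.png")[150:400,200:480],None,fx=2.4,fy=2.4,interpolation=2))
obs=monitor.get_obs()
for n,px in [("scene",(283,167)),("side",(240,208)),("wrist",(345,222)),("wrist",(380,280))]:
    P=cloud(n,np.load(f"pics/{n}0.npy"),obs); print(n,px,P[px[1],px[0]])
for n in ["scene","side","wrist"]:
    P=cloud(n,np.load(f"pics/{n}0.npy"),obs)
    for name,zlo,zhi,box in [("bar",.188,.2,None),("mouth",.115,.125,None),("standtop",.056,.064,None)]:
        m=(P[...,2]>zlo)&(P[...,2]<zhi)&(P[...,0]>.3)&(P[...,0]<.7)&(abs(P[...,1])<.35)
        k,l,s,c=cv2.connectedComponentsWithStats(m.astype(np.uint8))
        for j in range(1,k):
            if s[j,4]>60:
                q=P[l==j]; print(n,name,s[j],q.mean(0).round(4),q.min(0).round(3),q.max(0).round(3))
E
```

```text
scene (283, 167) [ 0.5558576  -0.03628577  0.18979804]
side (240, 208) [ 0.56352406 -0.02426809  0.18885272]
wrist (345, 222) [ 0.55793683 -0.02164896  0.07550459]
wrist (380, 280) [ 0.55818974 -0.0208062   0.19213875]
scene bar [162 100  49  15 208] [0.6414 0.3178 0.1942] [0.582 0.283 0.188] [0.7   0.349 0.2  ]
scene bar [264 157  35  18 216] [ 0.5568 -0.0308  0.1915] [ 0.515 -0.051  0.188] [ 0.602 -0.01   0.195]
scene mouth [168 125  46  14 147] [0.6428 0.3174 0.12  ] [0.586 0.284 0.115] [0.699 0.35  0.125]
scene mouth [394 191  40  34 404] [ 0.6711 -0.3082  0.1214] [ 0.637 -0.35   0.115] [ 0.7   -0.252  0.125]
scene mouth [340 225  44  33 761] [ 0.5122 -0.2518  0.1189] [ 0.47  -0.295  0.115] [ 0.559 -0.208  0.122]
scene standtop [171 143  45  14 100] [0.6453 0.3161 0.0598] [0.584 0.283 0.056] [0.699 0.35  0.064]
scene standtop [257 195  47  32 689] [ 0.5555 -0.0319  0.059 ] [ 0.506 -0.084  0.056] [0.615 0.023 0.064]
scene standtop [273 206  17  10  98] [ 0.5546 -0.0332  0.0596] [ 0.541 -0.049  0.056] [ 0.576 -0.013  0.064]
scene standtop [392 212  32  29 125] [ 0.67   -0.3064  0.0
[... 524 characters left out ...]
5  0.0594] [ 0.506 -0.086  0.056] [0.612 0.018 0.063]
side standtop [238 237  18  14 123] [ 0.5573 -0.0248  0.0597] [ 0.537 -0.048  0.056] [ 0.578 -0.009  0.064]
wrist bar [ 310  256   74   48 2089] [ 0.5391 -0.0199  0.1926] [ 0.517 -0.036  0.188] [ 0.561 -0.007  0.195]
wrist bar [426 288  29  27 272] [ 0.5981 -0.0347  0.192 ] [ 0.588 -0.045  0.188] [ 0.605 -0.028  0.194]
wrist mouth [348 236  20  16  95] [ 0.5579 -0.0234  0.1199] [ 0.553 -0.032  0.115] [ 0.568 -0.021  0.125]
wrist standtop [ 290  168  108  103 5154] [ 0.5615 -0.0177  0.0602] [ 0.508 -0.077  0.056] [0.615 0.025 0.063]
wrist standtop [325 201  41  42 779] [ 0.5587 -0.0239  0.0601] [ 0.542 -0.048  0.056] [ 0.581 -0.006  0.064]
```

View pics/c1.png

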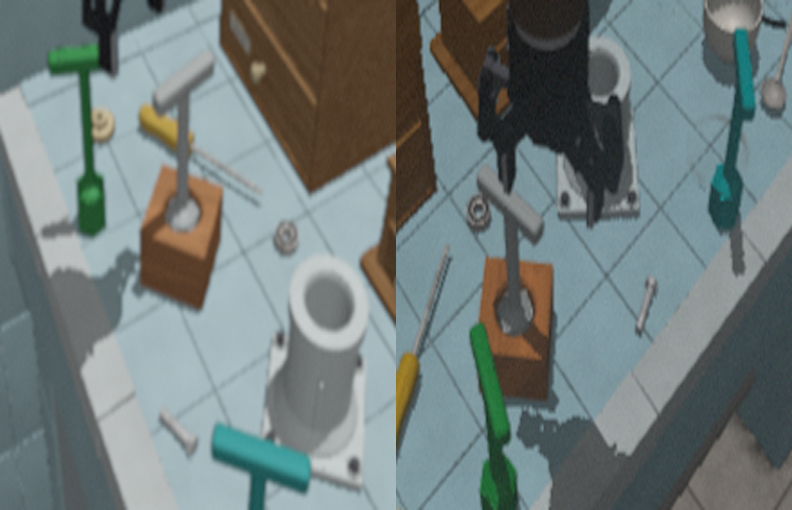

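View pics/c2.png

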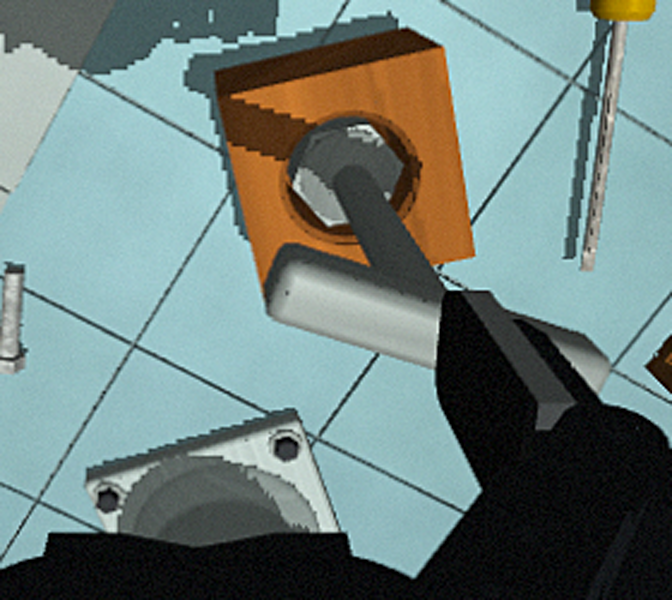

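The crops confirm it: the bare grey steel wrench is in the wooden stand, at (283,190) in the scene view. The bore mouth is near (0.514,-0.252). Next I'll fit the bar, the hole and the mouth, and check the heights of the obstacles.

Run:
```python
from h import *
obs=monitor.get_obs()
Ps={n:cloud(n,np.load(f"pics/{n}0.npy"),obs) for n in ["scene","side","wrist"]}
for n,P in Ps.items():
    m=(P[...,2]>.186)&(P[...,2]<.2)&(P[...,0]>.5)&(P[...,0]<.62)&(P[...,1]>-.07)&(P[...,1]<.0)
    q=P[m][:,:2].astype(np.float32)*1000
    print(n,cv2.minAreaRect(q))
    m=(P[...,2]>.056)&(P[...,2]<.064)&(P[...,0]>.5)&(P[...,0]<.62)&(P[...,1]>-.09)&(P[...,1]<.03)
    print(n,"stand",cv2.minAreaRect(P[m][:,:2].astype(np.float32)*1000))
A=np.concatenate([Ps[n].reshape(-1,3) for n in["scene","side"]]);A=A[~np.isnan(A[:,0])]
for x in np.arange(.3,.85,.05):
    print("%.2f"%x,[ (lambda s:int(1000*s.max()) if len(s) else -1)(A[(abs(A[:,0]-x)<.025)&(abs(A[:,1]-y)<.025)][:,2]) for y in np.arange(-.45,.25,.05)])
# wood-bounding side of mouth: outer points
m=(Ps["scene"][...,2]>.117)&(Ps["scene"][...,2]<.123)&(abs(Ps["scene"][...,0]-.514)<.06)&(abs(Ps["scene"][...,1]+.252)<.06)
q=Ps["scene"][m][:,:2].astype(np.float32)*1000
print(cv2.minEnclosingCircle(q))
```

```text
scene ((559.5399780273438, -30.31407928466797), (18.44236183166504, 89.83396911621094), 71.29132843017578)
scene stand ((560.1826171875, -29.216800689697266), (93.65768432617188, 90.96517181396484), 13.634825706481934)
side ((559.1640014648438, -29.33551597595215), (19.091978073120117, 89.64301300048828), 71.4640884399414)
side stand ((558.8206787109375, -30.194744110107422), (90.24554443359375, 93.90930938720703), 13.4253568649292)
wrist ((561.4234619140625, -28.245208740234375), (17.703638076782227, 90.36707305908203), 71.4349365234375)
wrist stand ((561.3049926757812, -28.57079315185547), (90.60839080810547, 90.537353515625), 13.142500877380371)
0.30 [65, 14, 4, 180, 181, 179, 3, 1, -858, -859, 688, -862, -1, -1]
0.35 [63, 63, 4, 180, 180, 3, 4, 5, 2, 0, 680, -861, -1, -1]
0.40 [63, 4, 4, 3, 4, 4, 17, 13, 4, 316, 672, -12, -855, -858]
0.45 [6, 4, 4, 21, 122, 20, 4, 4, 564, 589, 662, 2, 1, -858]
0.50 [3, 4, 7, 122, 122, 122, 4, 52, 535, 504, 655, 179, 179, 3]
0.55 [4, 3, 2, 122, 121, 121, 3, 62, 526, 505, 648, 180, 175, 4]
0.60 [237, 2, 12, 18, 4, 4, 2, 3, 194, 62, 3, 4, 9, 10]
0.65 [2, 225, 190, 144, 12, 1, 14, 7, 3, 5, 26, 27, 18, 17]
0.70 [12, 194, 195, 169, 125, 4, 301, 287, 17, 19, 28, 30, 3, 3]
0.75 [14, 143, 180, 167, 125, 303, 305, 305, 303, 288, 4, 3, 3, 6]
0.80 [5, 4, 124, 123, 3, 305, 305, 305, 305, 305, 299, 281, 5, 428]
((513.8473510742188, -251.02767944335938), 44.7232551574707)
```

Call:
send_rows(
  moves=[
    [-0.015,0.03,-0.01,0],
    [-0.015,0.031,0,0],
    [0,0,0,-0.9],
    [0,0,0,-0.9],
    [0,0,0,-0.9],
    [0,0,0,-0.9],
    [0,0,0,-0.9],
    [0,0,0,-0.9],
    [0,0,0,-0.9],
    [0,0,0,-0.9],
    [0,0,0,-0.9],
    [0,0,0,-0.9],
    [0,0,0,-0.9],
    [0,0,0,-0.9],
    [0,0,0,-0.9],
    [0,0,0,-0.76],
    [0,0,0,0],
    [0,0,0,0],
  ],
  claw=1,
)

```text
clock: 1.95
eef_pos: [0.5608, -0.03, 0.2178]
tool_rot: [0.162, 0.987, -0.0, -0.0]
ft_force: [-0.5, 0.0, 0.4]
grip_width: 0.0855
```

Run:
```python
from h import *
obs=monitor.get_obs();p,d=cams.camera("wrist"); cv2.imwrite("pics/w1.png",p)
M=R.from_quat(obs["tool_rot"]).as_matrix()
print(obs["clock"],obs["eef_pos"],obs["joint_pos"],obs["ft_force"]); print(M, np.degrees(np.arctan2(M[1,0],M[0,0])))
P=cloud("wrist",d,obs)
m=(P[...,2]>.186)&(P[...,2]<.2)&(P[...,0]>.5)&(P[...,0]<.62)&(P[...,1]>-.07)&(P[...,1]<.02)
print(cv2.minAreaRect(P[m][:,:2].astype(np.float32)*1000))
m=(P[...,2]>.056)&(P[...,2]<.064)&(P[...,0]>.5)&(P[...,0]<.62)&(P[...,1]>-.09)&(P[...,1]<.03)
print("stand",cv2.minAreaRect(P[m][:,:2].astype(np.float32)*1000))
```

```text
1.95 [ 0.56082772 -0.02999152  0.21778248] [-5.34273481e-02  3.61566696e-01  1.97016648e-01  1.40693379e+00
  1.71862863e-06  2.72946753e-01] [-0.48548     0.04221671  0.37543265]
[[-9.47210842e-01  3.20610590e-01 -6.86437278e-04]
 [ 3.20610640e-01  9.47211073e-01  3.84305434e-05]
 [ 6.62522230e-04 -1.83677268e-04 -9.99999764e-01]] 161.30013791565028
((560.779296875, -29.014087677001953), (18.058334350585938, 89.71607971191406), 71.37494659423828)
stand ((560.9586791992188, -29.279251098632812), (90.39042663574219, 90.19595336914062), 13.128338813781738)
```

View pics/w1.png

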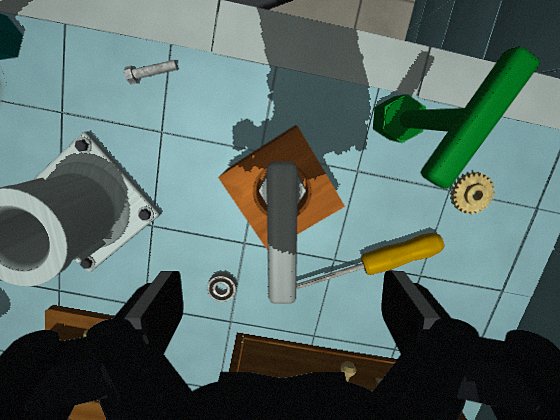

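The bar sits at (282,235), centred between the fingers and parallel to the pads. Next I descend and grip.

Call:
send_rows(
  moves=[
    [0,0,0.018,0],
    [0,0,0.018,0],
    [0,0.001,0.018,0],
    [0,0,0,0],
    [0,0,0,0],
  ],
)

```text
clock: 2.5
eef_pos: [0.5611, -0.029, 0.1642]
tool_rot: [0.162, 0.987, -0.0, -0.0]
ft_force: [1.1, 0.1, -0.9]
grip_width: 0.0854
```

Call:
send_rows(
  moves=[
    [0,0,0,0],
    [0,0,0,0],
    [0,0,0,0],
    [0,0,0,0],
    [0,0,0,0],
    [0,0,0,0],
    [0,0,0,0],
    [0,0,0,0],
    [0,0,0,0],
    [0,0,0,0],
  ],
  claw=-1,
)

```text
clock: 3.5
eef_pos: [0.5617, -0.0292, 0.1647]
tool_rot: [0.162, 0.987, -0.0, 0.001]
ft_force: [-1.5, -1.2, 5.0]
grip_width: 0.0158
```

Call:
send_rows(
  moves=[
    [0,0,-0.005,0],
    [0,0,-0.01,0],
    [0,0,-0.015,0],
    [0,0,-0.02,0],
    [0,0,-0.02,0],
    [0,0,-0.02,0],
    [0,0,-0.02,0],
    [0,0,-0.02,0],
    [0,0,-0.015,0],
    [0,0,0,0],
    [0,0,0,0],
  ],
)

```text
clock: 4.6
eef_pos: [0.5612, -0.029, 0.3084]
tool_rot: [0.162, 0.987, 0.0, -0.001]
ft_force: [-0.3, -0.8, -4.0]
grip_width: 0.0153
```

Run:
```python
from h import *
obs=monitor.get_obs();print(obs["clock"],obs["eef_pos"],obs["joint_pos"],obs["ft_force"],obs["ft_torque"],obs["grip_width"])
ps=[]
for n in ["scene","side","wrist"]:
    p,d=cams.camera(n); cv2.imwrite(f"pics/{n}2.png",p);np.save(f"pics/{n}2.npy",d)
    P=cloud(n,d,obs)
    m=(P[...,2]>.117)&(P[...,2]<.123)&(abs(P[...,0]-.514)<.06)&(abs(P[...,1]+.252)<.06)
    if m.sum(): print(n,m.sum(),cv2.minEnclosingCircle(P[m][:,:2].astype(np.float32)*1000))
a=cv2.resize(cv2.imread("pics/scene2.png")[100:320,200:420],None,fx=1.8,fy=2)
b=cv2.resize(cv2.imread("pics/side2.png")[60:280,180:400],None,fx=1.8,fy=2)
cv2.imwrite("pics/c3.png",np.hstack([a,b]))
```

```text
4.6 [ 0.56115203 -0.02896223  0.30844996] [-5.16471738e-02  3.56792046e-01  4.22331862e-01  1.63734442e+00
  1.39028758e-04  2.73079673e-01] [-0.33732536 -0.82979527 -4.0226687 ] [ 0.01222096  0.07632821 -0.01252752] 0.015296899008155089
scene 675 ((513.2655639648438, -249.8259735107422), 45.136837005615234)
side 418 ((512.4339599609375, -251.4043426513672), 45.48979187011719)
wrist 3245 ((516.6566162109375, -249.58392333984375), 44.90470886230469)
```

View pics/c3.png

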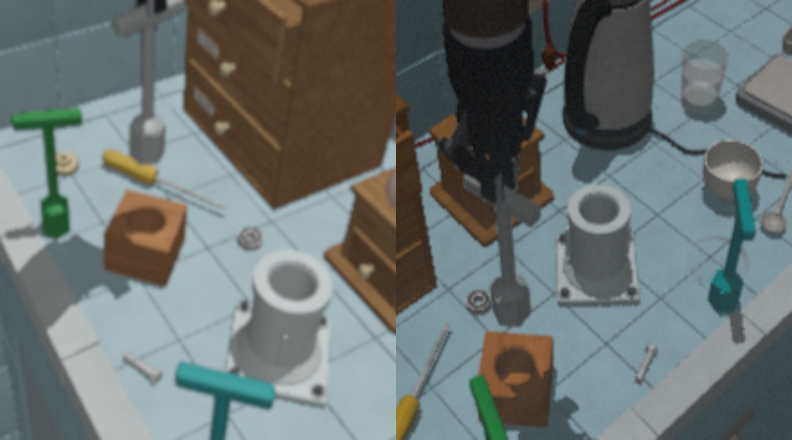

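View pics/wrist2.png

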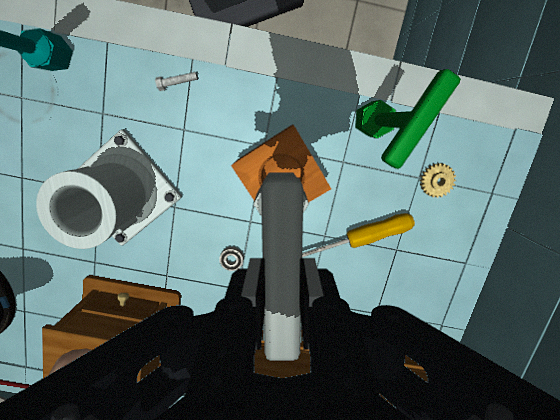

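Call:
send_rows(
  moves=[
    [-0.001,-0.01,0,0],
    [-0.002,-0.02,0,0],
    [-0.004,-0.028,0,0],
    [-0.004,-0.028,0,0],
    [-0.004,-0.028,0,0],
    [-0.004,-0.028,0,0],
    [-0.004,-0.028,0,0],
    [-0.003,-0.025,0,0],
    [-0.002,-0.018,0,0],
    [0,-0.01,0,0],
    [0,0,0,0],
    [0,0,0,0],
    [0,0,0,0],
  ],
)

```text
clock: 6.05
eef_pos: [0.5169, -0.2484, 0.3091]
tool_rot: [0.161, 0.987, 0.0, -0.0]
ft_force: [0.2, 0.2, -4.0]
grip_width: 0.0153
```

Run:
```python
from h import *
obs=monitor.get_obs();print(obs["clock"],obs["eef_pos"],obs["joint_pos"],obs["ft_force"],obs["ft_torque"],obs["grip_width"])
for n in ["scene","side","wrist"]:
    p,d=cams.camera(n); cv2.imwrite(f"pics/{n}3.png",p);np.save(f"pics/{n}3.npy",d)
    P=cloud(n,d,obs)
    m=(P[...,2]>.117)&(P[...,2]<.123)&(abs(P[...,0]-.514)<.06)&(abs(P[...,1]+.252)<.06)
    if m.sum(): print(n,m.sum(),cv2.minEnclosingCircle(P[m][:,:2].astype(np.float32)*1000))
    m=(P[...,2]>.162)&(P[...,2]<.19)&(abs(P[...,0]-.514)<.06)&(abs(P[...,1]+.252)<.06)
    if m.sum(): print(n,"socket",m.sum(),P[m].min(0),P[m].max(0))
a=cv2.resize(cv2.imread("pics/scene3.png")[100:320,250:470],None,fx=1.8,fy=1.8)
b=cv2.resize(cv2.imread("pics/side3.png")[60:280,200:420],None,fx=1.8,fy=1.8)
cv2.imwrite("pics/c4.png",np.hstack([a,b]))
```

```text
6.05 [ 0.5168772  -0.24839524  0.30911229] [-4.48219425e-01  3.82232569e-01  4.61099433e-01  1.64986257e+00
  4.15960979e-04 -1.24653889e-01] [ 0.2027462   0.18517    -3.96573551] [-0.00087139 -0.03495433 -0.00139395] 0.01533699080237373
scene 561 ((513.2730102539062, -251.0033721923828), 44.43305206298828)
scene socket 241 [ 0.49200297 -0.27042324  0.16206803] [ 0.53058989 -0.23059756  0.18995927]
side 352 ((512.2681884765625, -250.3574676513672), 44.83887481689453)
side socket 167 [ 0.49217995 -0.25413257  0.16204701] [ 0.5375887  -0.2258424   0.18953598]
wrist 2444 ((514.453857421875, -250.39903259277344), 44.13062286376953)
wrist socket 109 [ 0.4936467  -0.26970202  0.16201477] [ 0.52214651 -0.22643456  0.18888541]
```

View pics/c4.png

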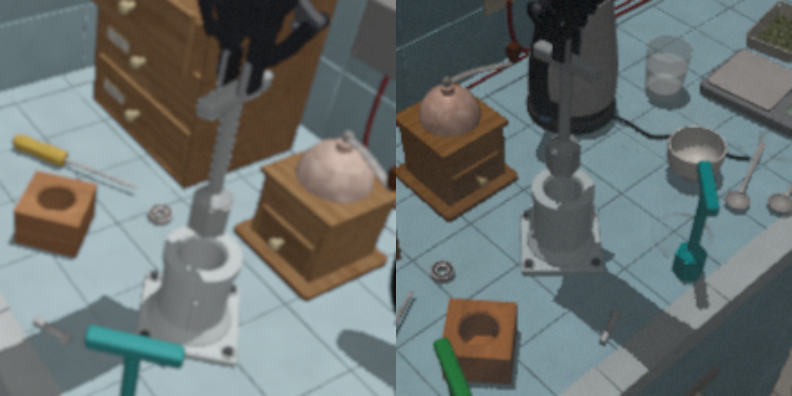

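View pics/wrist3.png

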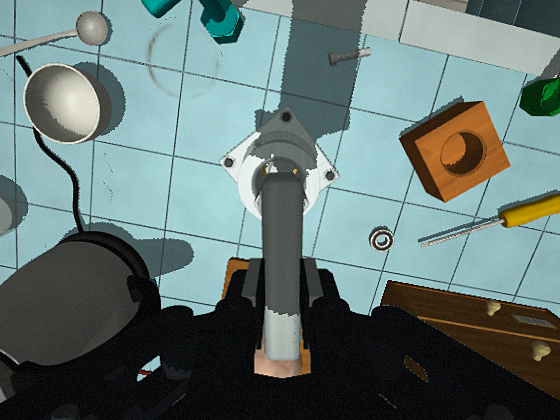

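Call:
send_rows(
  moves=[
    [0.0015,-0.0024,0.01,0],
    [0,0,0.012,0],
    [0,0,0.01,0],
    [0,0,0.004,0],
    [0,0,0,0],
    [0,0,0,0],
  ],
)

```text
clock: 6.8
eef_pos: [0.5147, -0.2511, 0.2735]
tool_rot: [0.162, 0.987, -0.0, 0.0]
ft_force: [-0.5, -0.5, -3.9]
grip_width: 0.0157
```

Call:
send_rows(
  moves=[
    [0,0,0.002,0],
    [0,0,0.002,0],
    [0,0,0.002,0],
    [0,0,0.002,0],
    [0,0,0,0],
  ],
)

```text
clock: 7.3
eef_pos: [0.5143, -0.251, 0.2647]
tool_rot: [0.162, 0.987, 0.0, -0.0]
ft_force: [0.6, 0.3, -4.3]
grip_width: 0.0153
```

Run:
```python
from h import *
obs=monitor.get_obs();print(obs["clock"],obs["eef_pos"],obs["ft_force"],obs["ft_torque"])
for n in ["scene","side"]:
    p,d=cams.camera(n); cv2.imwrite(f"pics/{n}4.png",p)
a=cv2.resize(cv2.imread("pics/scene4.png")[170:280,310:420],None,fx=3.6,fy=3.6)
b=cv2.resize(cv2.imread("pics/side4.png")[100:210,240:350],None,fx=3.6,fy=3.6)
cv2.imwrite("pics/c5.png",np.hstack([a,b]))
```

```text
7.3 [ 0.51427628 -0.25104393  0.26468033] [ 0.55965389  0.26813897 -4.28924834] [-0.00286191  0.03854864 -0.03624344]
```

View pics/c5.png

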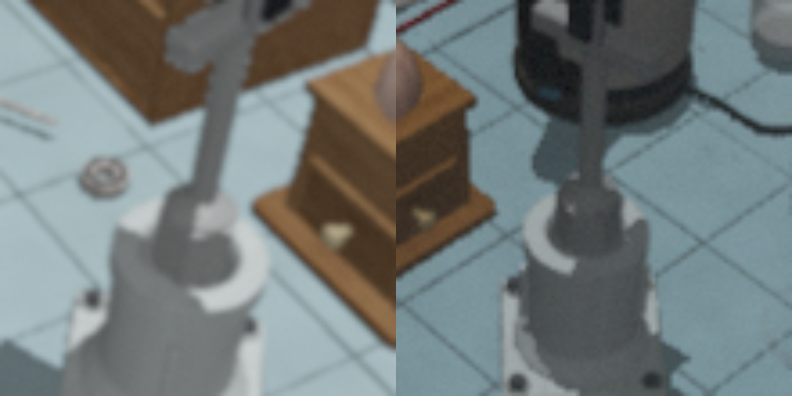

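Call:
send_rows(
  moves=[
    [0,0,0.002,0],
    [0,0,0.002,0],
    [0,0,0,0],
  ],
)

```text
clock: 7.7
eef_pos: [0.5143, -0.251, 0.2607]
tool_rot: [0.162, 0.987, 0.0, -0.0]
ft_force: [-0.2, -0.0, -4.3]
grip_width: 0.0157
```

Call:
send_rows(
  moves=[
    [0,0,0.002,0],
    [0,0,0.002,0],
    [0,0,0,0],
  ],
)

```text
clock: 8.0
eef_pos: [0.5143, -0.251, 0.2566]
tool_rot: [0.162, 0.987, 0.0, -0.0]
ft_force: [-0.4, -0.4, -4.4]
grip_width: 0.0156
```

Call:
send_rows(
  moves=[
    [0,0,0.001,0],
    [0,0,0.001,0],
    [0,0,0,0],
  ],
)

```text
clock: 8.3
eef_pos: [0.5145, -0.2511, 0.2549]
tool_rot: [0.162, 0.987, 0.0, -0.0]
ft_force: [0.2, 0.3, -3.1]
grip_width: 0.0156
```

Call:
send_rows(
  moves=[
    [0,0,0.003,0],
    [0,0,0.003,0],
    [0,0,0.003,0],
    [0,0,0.003,0],
    [0,0,0,0],
  ],
)

```text
clock: 8.8
eef_pos: [0.5142, -0.2509, 0.2424]
tool_rot: [0.162, 0.987, 0.0, -0.001]
ft_force: [-0.2, 0.3, -4.2]
grip_width: 0.016
```

Call:
send_rows(
  moves=[
    [0,0,0.004,0],
    [0,0,0.004,0],
    [0,0,0.004,0],
    [0,0,0.004,0],
    [0,0,0,0],
  ],
)

```text
clock: 9.3
eef_pos: [0.5141, -0.2509, 0.2262]
tool_rot: [0.162, 0.987, 0.0, -0.001]
ft_force: [0.3, 0.4, -4.3]
grip_width: 0.0156
```

Call:
send_rows(
  moves=[
    [0,0,0.004,0],
    [0,0,0.004,0],
    [0,0,0.004,0],
    [0,0,0.004,0],
    [0,0,0,0],
  ],
)

```text
clock: 9.8
eef_pos: [0.514, -0.2509, 0.2102]
tool_rot: [0.162, 0.987, 0.0, -0.001]
ft_force: [-0.7, -0.3, -3.4]
grip_width: 0.0155
```

Call:
send_rows(
  moves=[
    [0,0,0.004,0],
    [0,0,0.004,0],
    [0,0,0.004,0],
    [0,0,0.004,0],
    [0,0,0,0],
    [0,0,0,0],
  ],
)

```text
clock: 10.4
eef_pos: [0.5144, -0.2511, 0.195]
tool_rot: [0.162, 0.987, 0.0, -0.0]
ft_force: [-0.1, -0.3, -4.0]
grip_width: 0.0156
```

Call:
send_rows(
  moves=[
    [0,0,0.002,0],
    [0,0,0.002,0],
    [0,0,0,0],
  ],
)

```text
clock: 10.7
eef_pos: [0.5144, -0.251, 0.1908]
tool_rot: [0.162, 0.987, 0.0, -0.0]
ft_force: [0.4, 0.1, -4.8]
grip_width: 0.0157
```

Call:
send_rows(
  moves=[
    [0,0,0.001,0],
    [0,0,0.001,0],
    [0,0,0,0],
  ],
)

```text
clock: 11.0
eef_pos: [0.5144, -0.2511, 0.1889]
tool_rot: [0.162, 0.987, 0.0, -0.0]
ft_force: [-0.2, -0.6, -4.1]
grip_width: 0.0156
```

Call:
send_rows(
  moves=[
    [0,0,0.001,0],
    [0,0,0,0],
    [0,0,0,0],
  ],
)

```text
clock: 11.3
eef_pos: [0.5145, -0.2511, 0.1881]
tool_rot: [0.162, 0.987, -0.0, 0.0]
ft_force: [-0.2, 0.4, -4.2]
grip_width: 0.0157
```

Call:
send_rows(
  moves=[
    [0,0,0.001,0],
    [0,0,0.001,0],
    [0,0,0,0],
  ],
)

```text
clock: 11.6
eef_pos: [0.5144, -0.2511, 0.1859]
tool_rot: [0.162, 0.987, 0.0, -0.0]
ft_force: [-0.6, -1.7, -4.1]
grip_width: 0.0155
```

Call:
send_rows(
  moves=[
    [0,0,0.001,0],
    [0,0,0,0],
    [0,0,0,0],
  ],
)

```text
clock: 11.9
eef_pos: [0.5147, -0.2513, 0.1855]
tool_rot: [0.162, 0.987, -0.0, 0.0]
ft_force: [-1.6, -0.1, -1.2]
grip_width: 0.0159
```

Call:
send_rows(
  moves=[
    [0,0,0.001,0],
    [0,0,0,0],
    [0,0,0,0],
  ],
)

```text
clock: 12.2
eef_pos: [0.5148, -0.2513, 0.1846]
tool_rot: [0.162, 0.987, -0.0, 0.001]
ft_force: [-0.7, -0.1, 0.9]
grip_width: 0.0155
```

Call:
send_rows(
  moves=[
    [0,0,0.0005,0.5],
    [0,0,0,0.5],
    [0,0,0,0],
  ],
)

```text
clock: 12.5
eef_pos: [0.5143, -0.251, 0.1832]
tool_rot: [0.211, 0.978, 0.0, -0.0]
ft_force: [0.6, -0.1, -3.8]
grip_width: 0.0155
```

Call:
send_rows(
  moves=[
    [0,0,0,0.5],
    [0,0,0,0.5],
    [0,0,0,0],
  ],
)

```text
clock: 12.8
eef_pos: [0.5141, -0.2509, 0.1827]
tool_rot: [0.259, 0.966, 0.0, -0.001]
ft_force: [-0.2, -0.0, -3.6]
grip_width: 0.0157
```

Call:
send_rows(
  moves=[
    [0,0,0,0.5],
    [0,0,0,0.5],
    [0,0,0,0],
  ],
)

```text
clock: 13.1
eef_pos: [0.5143, -0.2509, 0.183]
tool_rot: [0.307, 0.952, 0.0, -0.0]
ft_force: [0.9, 0.1, -4.6]
grip_width: 0.0156
```

The press force is gone, so the socket has dropped on. I'll follow it down.

Call:
send_rows(
  moves=[
    [0,0,0.001,0],
    [0,0,0.001,0],
    [0,0,0,0],
  ],
)

```text
clock: 13.4
eef_pos: [0.5144, -0.251, 0.1813]
tool_rot: [0.307, 0.952, 0.0, -0.0]
ft_force: [-0.1, 0.4, -4.6]
grip_width: 0.0158
```

Call:
send_rows(
  moves=[
    [0,0,0.001,0],
    [0,0,0.001,0],
    [0,0,0,0],
  ],
)

```text
clock: 13.7
eef_pos: [0.5144, -0.2511, 0.1794]
tool_rot: [0.307, 0.952, 0.0, -0.0]
ft_force: [-0.3, 0.3, -4.4]
grip_width: 0.0156
```

Call:
send_rows(
  moves=[
    [0,0,0.001,0],
    [0,0,0.001,0],
    [0,0,0,0],
  ],
)

```text
clock: 14.0
eef_pos: [0.5144, -0.2511, 0.1774]
tool_rot: [0.307, 0.952, 0.0, -0.0]
ft_force: [0.6, 0.5, -4.0]
grip_width: 0.0157
```

Call:
send_rows(
  moves=[
    [0,0,0.001,0],
    [0,0,0.001,0],
    [0,0,0,0],
  ],
)

```text
clock: 14.3
eef_pos: [0.5144, -0.2511, 0.1754]
tool_rot: [0.307, 0.952, 0.0, -0.0]
ft_force: [0.1, 0.4, -4.0]
grip_width: 0.0154
```

Call:
send_rows(
  moves=[
    [0,0,0.001,0],
    [0,0,0,0],
    [0,0,0,0],
  ],
)

```text
clock: 14.6
eef_pos: [0.5145, -0.2511, 0.1745]
tool_rot: [0.307, 0.952, 0.0, -0.0]
ft_force: [0.5, -0.2, -3.5]
grip_width: 0.0151
```

Call:
send_rows(
  moves=[
    [0,0,0.001,0],
    [0,0,0,0],
    [0,0,0,0],
  ],
)

```text
clock: 14.9
eef_pos: [0.5145, -0.2511, 0.1736]
tool_rot: [0.307, 0.952, 0.0, -0.0]
ft_force: [0.7, 0.5, -4.7]
grip_width: 0.0154
```

Call:
send_rows(
  moves=[
    [0,0,0.0005,0.3],
    [0,0,0,0.3],
    [0,0,0,0.3],
    [0,0,0,0.3],
  ],
)

```text
clock: 15.3
eef_pos: [0.5145, -0.2511, 0.1731]
tool_rot: [0.365, 0.931, 0.0, 0.0]
ft_force: [1.1, -0.2, -4.6]
grip_width: 0.0156
```

```bash
cat > s.py <<'E'
from h import *
o=monitor.get_obs();M=R.from_quat(o["tool_rot"]).as_matrix()
print(o["clock"],"yaw",round(np.arctan2(M[1,0],M[0,0]),4),"pos",o["eef_pos"].round(4),"F",o["ft_force"].round(2),"T",o["ft_torque"].round(3),"j6",o["joint_pos"][5].round(3),"tau6",o["tau"][5].round(3),"w",o["grip_width"].round(4))
E
python3 s.py
```

```text
Traceback (most recent call last):
  File "s.py", line 3, in <module>
    print(o["clock"],"yaw",round(np.arctan2(M[1,0],M[0,0]),4),"pos",o["eef_pos"].round(4),"F",o["ft_force"].round(2),"T",o["ft_torque"].round(3),"j6",o["joint_pos"][5].round(3),"tau6",o["tau"][5].round(3),"w",o["grip_width"].round(4))
                                                                                                                                                                                                                 ^^^^^^^^^^^^^^^^^^^^^
AttributeError: 'float' object has no attribute 'round'
```

```bash
sed -i 's/\["joint_pos"\]\[5\].round(3)/["joint_pos"].round(3)[5]/; s/\["tau"\]\[5\].round(3)/["tau"].round(3)[5]/; s/o\["grip_width"\].round(4)/round(o["grip_width"],4)/' s.py; python3 s.py
```

```text
15.3 yaw 2.3944 pos [ 0.5145 -0.2511  0.1731] F [ 1.08 -0.21 -4.63] T [ 0.047 -0.13   0.071] j6 0.293 tau6 -0.184 w 0.0156
```

Call:
send_rows(
  moves=[
    [0,0,0,0.3],
    [0,0,0,0.3],
    [0,0,0,0.3],
    [0,0,0,0.3],
  ],
)

```text
clock: 15.7
eef_pos: [0.5145, -0.2511, 0.1731]
tool_rot: [0.42, 0.907, -0.0, 0.0]
ft_force: [0.9, 0.2, -4.5]
grip_width: 0.0157
```

```bash
python3 s.py
```

```text
15.7 yaw 2.2743 pos [ 0.5145 -0.2511  0.1731] F [ 0.91  0.2  -4.48] T [ 0.041 -0.147  0.045] j6 0.413 tau6 -0.184 w 0.0157
```

Call:
send_rows(
  moves=[
    [0,0,0,0.3],
    [0,0,0,0.3],
    [0,0,0,0.3],
  ],
)

```text
clock: 16.0
eef_pos: [0.5145, -0.2511, 0.1731]
tool_rot: [0.461, 0.888, -0.0, -0.0]
ft_force: [1.4, 0.5, -3.9]
grip_width: 0.0157
```

```bash
python3 s.py
```

```text
16.0 yaw 2.1843 pos [ 0.5145 -0.2511  0.1731] F [ 1.4   0.51 -3.85] T [ 0.085 -0.231  0.028] j6 0.503 tau6 -0.184 w 0.0157
```

Call:
send_rows(
  moves=[
    [0,0,0,0.3],
    [0,0,0,0.3],
    [0,0,0,0.3],
  ],
)

```text
clock: 16.3
eef_pos: [0.5145, -0.2511, 0.1731]
tool_rot: [0.5, 0.866, -0.0, 0.0]
ft_force: [1.1, 0.4, -4.6]
grip_width: 0.0154
```

```bash
python3 s.py
```

```text
16.3 yaw 2.0943 pos [ 0.5145 -0.2511  0.1731] F [ 1.09  0.39 -4.59] T [-0.027 -0.211  0.136] j6 0.593 tau6 -0.184 w 0.0154
```

Call:
send_rows(
  moves=[
    [0,0,0,0.3],
    [0,0,0,0.3],
    [0,0,0,0.3],
  ],
)

```text
clock: 16.6
eef_pos: [0.5145, -0.2511, 0.1731]
tool_rot: [0.538, 0.843, -0.0, -0.0]
ft_force: [0.3, -0.0, -4.4]
grip_width: 0.0155
```

```bash
python3 s.py
```

```text
16.6 yaw 2.0043 pos [ 0.5145 -0.2511  0.1731] F [ 0.3  -0.03 -4.44] T [-0.003 -0.262  0.024] j6 0.683 tau6 -0.184 w 0.0155
```

Call:
send_rows(
  moves=[
    [0,0,0,0.3],
    [0,0,0,0.3],
    [0,0,0,0.3],
  ],
)

```text
clock: 16.9
eef_pos: [0.5145, -0.2511, 0.1731]
tool_rot: [0.576, 0.818, -0.0, 0.0]
ft_force: [0.3, -0.4, -4.2]
grip_width: 0.0152
```

```bash
python3 s.py
```

```text
16.9 yaw 1.9143 pos [ 0.5145 -0.2511  0.1731] F [ 0.28 -0.44 -4.18] T [-0.018 -0.123  0.061] j6 0.773 tau6 -0.183 w 0.0152
```

Call:
send_rows(
  moves=[
    [0,0,0,0.3],
    [0,0,0,0.3],
    [0,0,0,0.3],
  ],
)

```text
clock: 17.2
eef_pos: [0.5145, -0.2511, 0.1731]
tool_rot: [0.612, 0.791, -0.0, 0.0]
ft_force: [0.1, -0.2, -4.9]
grip_width: 0.0155
```

```bash
python3 s.py
```

```text
17.2 yaw 1.8248 pos [ 0.5145 -0.2511  0.1731] F [ 0.14 -0.21 -4.87] T [-0.069 -0.189  0.372] j6 0.863 tau6 0.099 w 0.0155
```

Call:
send_rows(
  moves=[
    [0,0,0,0.3],
    [0,0,0,0.3],
  ],
)

```text
clock: 17.4
eef_pos: [0.5145, -0.2511, 0.1731]
tool_rot: [0.635, 0.772, -0.0, 0.0]
ft_force: [0.5, -0.5, -5.5]
grip_width: 0.0155
```

```bash
python3 s.py
```

```text
17.4 yaw 1.7649 pos [ 0.5145 -0.2511  0.1731] F [ 0.55 -0.49 -5.49] T [-0.053 -0.192  0.42 ] j6 0.923 tau6 0.173 w 0.0155
```

Call:
send_rows(
  moves=[
    [0,0,0,0.3],
  ],
)

```text
clock: 17.5
eef_pos: [0.5146, -0.2511, 0.1731]
tool_rot: [0.647, 0.763, -0.0, 0.0]
ft_force: [-0.4, -0.3, -4.7]
grip_width: 0.0156
```

```bash
python3 s.py
```

```text
17.5 yaw 1.7346 pos [ 0.5146 -0.2511  0.1731] F [-0.39 -0.3  -4.73] T [-0.067 -0.193  0.441] j6 0.953 tau6 0.186 w 0.0156
```

Call:
send_rows(
  moves=[
    [0,0,0,0.3],
    [0,0,0,0.3],
  ],
)

```text
clock: 17.7
eef_pos: [0.5145, -0.2511, 0.1731]
tool_rot: [0.67, 0.743, -0.0, 0.0]
ft_force: [0.4, 0.0, -3.9]
grip_width: 0.0156
```

```bash
python3 s.py
```

```text
17.7 yaw 1.6745 pos [ 0.5145 -0.2511  0.1731] F [ 0.42  0.01 -3.87] T [-0.045 -0.191  0.531] j6 1.013 tau6 0.21 w 0.0156
```

Call:
send_rows(
  moves=[
    [0,0,0,0.3],
    [0,0,0,0.3],
  ],
)

```text
clock: 17.9
eef_pos: [0.5145, -0.2512, 0.1731]
tool_rot: [0.692, 0.722, -0.0, 0.0]
ft_force: [-0.9, -0.4, -3.4]
grip_width: 0.0156
```

```bash
python3 s.py
python3 - <<'E'
from h import *
obs=monitor.get_obs();p,d=cams.camera("wrist");cv2.imwrite("pics/w5.png",p)
P=cloud("wrist",d,obs)
m=(P[...,2]>.19)&(P[...,2]<.21)&(abs(P[...,0]-.514)<.06)&(abs(P[...,1]+.251)<.06)
print(cv2.minAreaRect(P[m][:,:2].astype(np.float32)*1000))
E
```

```text
17.9 yaw 1.6144 pos [ 0.5145 -0.2512  0.1731] F [-0.86 -0.44 -3.45] T [-0.071 -0.153  0.511] j6 1.073 tau6 0.232 w 0.0156
((516.5921630859375, -248.30770874023438), (41.15961837768555, 88.49378967285156), 18.049335479736328)
```

View pics/w5.png

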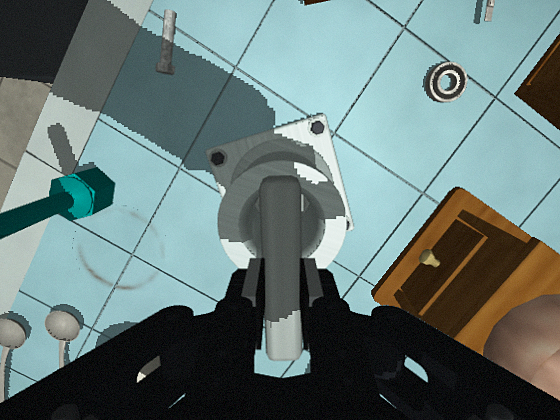

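From the torque ramp, the stiff turning comes to about 0.2 to 0.25 rad. I'll back off within the play and lift out.

Call:
send_rows(
  moves=[
    [0,0,0,-0.4],
    [0,0,0,-0.4],
    [0,0,0,-0.4],
    [0,0,0,0],
    [0,0,-0.001,0],
    [0,0,-0.002,0],
    [0,0,0,0],
  ],
)

```text
clock: 18.65
eef_pos: [0.5142, -0.251, 0.1756]
tool_rot: [0.646, 0.763, -0.0, -0.001]
ft_force: [0.8, 0.2, -9.2]
grip_width: 0.0161
```

```bash
python3 s.py
```

```text
18.65 yaw 1.7363 pos [ 0.5142 -0.251   0.1756] F [ 0.76  0.21 -9.19] T [-0.099 -0.273  0.062] j6 0.951 tau6 0.063 w 0.0161
```

Call:
send_rows(
  moves=[
    [0,0,-0.004,0],
    [0,0,-0.004,0],
    [0,0,-0.005,0],
    [0,0,-0.005,0],
    [0,0,0,0],
  ],
)

```text
clock: 19.15
eef_pos: [0.5154, -0.2515, 0.196]
tool_rot: [0.646, 0.763, 0.0, 0.002]
ft_force: [0.9, 0.3, -3.3]
grip_width: 0.0154
```

```bash
python3 s.py
```

```text
19.15 yaw 1.7367 pos [ 0.5154 -0.2515  0.196 ] F [ 0.89  0.28 -3.32] T [-0.012 -0.027 -0.024] j6 0.951 tau6 0.001 w 0.0154
```

Call:
send_rows(
  moves=[
    [0,0,-0.012,0],
    [0,0,-0.02,0],
    [0,0,-0.02,0],
    [0,0,-0.02,0],
    [0,0,-0.02,0],
    [0,0,-0.015,0],
    [0,0,-0.006,-0.6],
    [0,0,0,-0.9],
    [0,0,0,-0.9],
    [0,0,0,-0.9],
    [0,0,0,-0.9],
    [0,0,0,-0.9],
    [0,0,0,-0.9],
    [0,0,0,-0.9],
    [0,0,0,-0.9],
    [0,0,0,-0.9],
    [0,0,0,-0.9],
    [0,0,0,-0.9],
    [0,0,0,-0.285],
    [0,0,0,0],
  ],
)

```text
clock: 21.15
eef_pos: [0.5145, -0.2511, 0.3076]
tool_rot: [0.163, 0.987, -0.0, 0.0]
ft_force: [0.8, 0.2, -3.6]
grip_width: 0.0156
```

Call:
send_rows(
  moves=[
    [0.001,0.01,0,0],
    [0.002,0.02,0,0],
    [0.004,0.028,0,0],
    [0.004,0.028,0,0],
    [0.004,0.028,0,0],
    [0.004,0.028,0,0],
    [0.004,0.028,0,0],
    [0.002,0.025,0,0],
    [0.002,0.018,0,0],
    [0,0.012,0,0],
    [0,0,0,0],
    [0,0,0,0],
    [0,0,0,0],
  ],
)

```text
clock: 22.45
eef_pos: [0.5608, -0.0302, 0.3071]
tool_rot: [0.163, 0.987, -0.0, -0.0]
ft_force: [-0.3, 0.0, -3.8]
grip_width: 0.0155
```

```bash
python3 s.py
python3 - <<'E'
from h import *
obs=monitor.get_obs()
for n in ["scene","side","wrist"]:
    p,d=cams.camera(n); cv2.imwrite(f"pics/{n}6.png",p)
    P=cloud(n,d,obs)
    m=(P[...,2]>.056)&(P[...,2]<.064)&(P[...,0]>.5)&(P[...,0]<.62)&(P[...,1]>-.09)&(P[...,1]<.03)
    print(n,"stand",cv2.minAreaRect(P[m][:,:2].astype(np.float32)*1000))
a=cv2.resize(cv2.imread("pics/scene6.png")[80:260,210:360],None,fx=2.6,fy=2.6)
b=cv2.resize(cv2.imread("pics/side6.png")[110:290,170:320],None,fx=2.6,fy=2.6)
cv2.imwrite("pics/c6.png",np.hstack([a,b]))
E
```

```text
22.45 yaw 2.814 pos [ 0.5608 -0.0302  0.3071] F [-0.31  0.01 -3.85] T [-0.002 -0.028  0.041] j6 0.274 tau6 0.001 w 0.0155
scene stand ((559.4381103515625, -29.762527465820312), (93.87896728515625, 89.67621612548828), 13.065532684326172)
side stand ((559.118408203125, -29.680747985839844), (90.90189361572266, 94.2477035522461), 13.610827445983887)
wrist stand ((560.5552368164062, -29.30248260498047), (90.2995834350586, 90.23443603515625), 13.113737106323242)
```

View pics/c6.png

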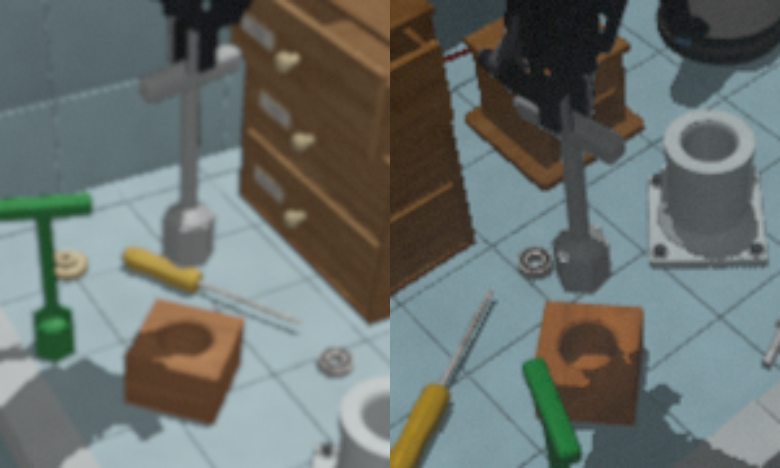

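View pics/wrist6.png

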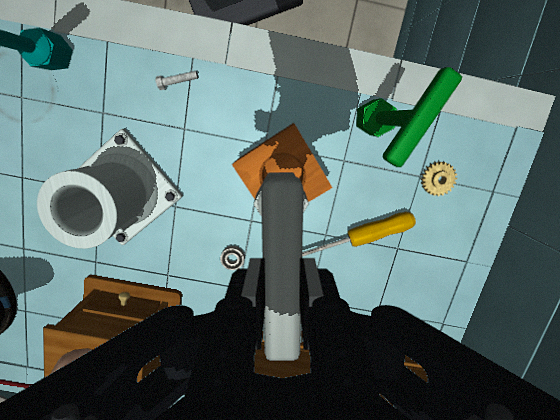

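The wrench hangs upright above the stand hole; in c6 the hole is at (187,335) in the left half. Next I lower it.

Call:
send_rows(
  moves=[
    [0,0.0013,0.012,0],
    [0,0,0.02,0],
    [0,0,0.02,0],
    [0,0,0.02,0],
    [0,0,0.015,0],
    [0,0,0.006,0],
    [0,0,0,0],
    [0,0,0,0],
  ],
)

```text
clock: 23.4
eef_pos: [0.5619, -0.0284, 0.215]
tool_rot: [0.163, 0.987, 0.0, 0.001]
ft_force: [0.1, -0.4, -3.9]
grip_width: 0.0157
```

Call:
send_rows(
  moves=[
    [0,0,0.002,0],
    [0,0,0.002,0],
    [0,0,0.002,0],
    [0,0,0,0],
  ],
)

```text
clock: 23.8
eef_pos: [0.5613, -0.0281, 0.2079]
tool_rot: [0.162, 0.987, -0.0, -0.0]
ft_force: [0.2, 0.3, -4.2]
grip_width: 0.0155
```

Call:
send_rows(
  moves=[
    [0,0,0.002,0],
    [0,0,0.002,0],
    [0,0,0.002,0],
    [0,0,0,0],
  ],
)

```text
clock: 24.2
eef_pos: [0.5612, -0.0281, 0.2016]
tool_rot: [0.162, 0.987, -0.0, -0.0]
ft_force: [-0.4, 0.2, -4.4]
grip_width: 0.0153
```

In the hole, with no contact.

Call:
send_rows(
  moves=[
    [0,-0.0008,0.004,0],
    [0,0,0.005,0],
    [0,0,0.005,0],
    [0,0,0.005,0],
    [0,0,0,0],
  ],
)

```text
clock: 24.7
eef_pos: [0.5605, -0.0288, 0.1819]
tool_rot: [0.162, 0.987, -0.0, -0.001]
ft_force: [-0.0, 0.2, -4.7]
grip_width: 0.0153
```

Call:
send_rows(
  moves=[
    [0,0,0.005,0],
    [0,0,0.005,0],
    [0,0,0.004,0],
    [0,0,0,0],
  ],
)

```text
clock: 25.1
eef_pos: [0.5606, -0.0288, 0.1682]
tool_rot: [0.162, 0.987, -0.0, -0.001]
ft_force: [0.3, 0.2, -4.0]
grip_width: 0.0152
```

Call:
send_rows(
  moves=[
    [0,0,0.001,0],
    [0,0,0.001,0],
    [0,0,0.001,0],
    [0,0,0,0],
  ],
)

```text
clock: 25.5
eef_pos: [0.5612, -0.0289, 0.1661]
tool_rot: [0.162, 0.987, 0.0, -0.0]
ft_force: [0.1, -0.3, -4.4]
grip_width: 0.0154
```

Call:
send_rows(
  moves=[
    [0,0,0.001,0],
    [0,0,0,0],
    [0,0,0,0],
  ],
)

```text
clock: 25.8
eef_pos: [0.5612, -0.0289, 0.1651]
tool_rot: [0.162, 0.987, -0.0, 0.0]
ft_force: [-0.7, -0.1, -4.8]
grip_width: 0.0156
```

Call:
send_rows(
  moves=[
    [0,0,0.001,0],
    [0,0,0,0],
    [0,0,0,0],
  ],
)

```text
clock: 26.1
eef_pos: [0.5616, -0.029, 0.1648]
tool_rot: [0.162, 0.987, 0.0, 0.001]
ft_force: [-0.5, -0.7, 0.6]
grip_width: 0.0158
```

The wrench is on the floor of the hole. Next I open the gripper and retreat straight up.

Call:
send_rows(
  moves=[
    [0,0,0,0],
    [0,0,0,0],
    [0,0,0,0],
    [0,0,0,0],
    [0,0,0,0],
    [0,0,0,0],
    [0,0,0,0],
    [0,0,0,0],
  ],
  claw=1,
)

```text
clock: 26.9
eef_pos: [0.5612, -0.0289, 0.1641]
tool_rot: [0.162, 0.987, -0.0, -0.0]
ft_force: [0.8, -0.1, -0.0]
grip_width: 0.0858
```

Call:
send_rows(
  moves=[
    [0,0,-0.01,0],
    [0,0,-0.02,0],
    [0,0,-0.03,0],
    [0,0,-0.03,0],
    [0,0,-0.02,0],
    [0,0,0,0],
    [0,0,0,0],
    [0,0,0,0],
    [0,0,0,0],
  ],
)

```text
clock: 27.8
eef_pos: [0.5605, -0.0288, 0.2727]
tool_rot: [0.162, 0.987, -0.0, -0.001]
ft_force: [0.6, -0.3, -0.3]
grip_width: 0.0853
```

```bash
python3 s.py
python3 - <<'E'
from h import *
obs=monitor.get_obs()
for n in ["scene","side","wrist"]:
    p,d=cams.camera(n); cv2.imwrite(f"pics/{n}7.png",p)
    P=cloud(n,d,obs)
    m=(P[...,2]>.056)&(P[...,2]<.064)&(P[...,0]>.5)&(P[...,0]<.62)&(P[...,1]>-.09)&(P[...,1]<.03)
    print(n,"stand",cv2.minAreaRect(P[m][:,:2].astype(np.float32)*1000))
    m=(P[...,2]>.186)&(P[...,2]<.2)&(P[...,0]>.5)&(P[...,0]<.62)&(P[...,1]>-.07)&(P[...,1]<.02)
    print(n,"bar",cv2.minAreaRect(P[m][:,:2].astype(np.float32)*1000),np.median(P[m][:,2]))
a=cv2.resize(cv2.imread("pics/scene7.png")[100:310,200:410],None,fx=1.9,fy=1.9)
b=cv2.resize(cv2.imread("pics/side7.png")[130:340,150:360],None,fx=1.9,fy=1.9)
cv2.imwrite("pics/c7.png",np.hstack([a,b]))
E
```

```text
27.8 yaw 2.8153 pos [ 0.5605 -0.0288  0.2727] F [ 0.56 -0.27 -0.31] T [0.042 0.002 0.028] j6 0.275 tau6 -0.0 w 0.0853
scene stand ((559.9804077148438, -29.456069946289062), (93.83757781982422, 90.75836181640625), 13.457018852233887)
scene bar ((559.122314453125, -29.514612197875977), (19.11109161376953, 89.07830047607422), 71.82688903808594) 0.19159231901023432
side stand ((559.0706787109375, -30.051998138427734), (90.06840515136719, 92.75064849853516), 13.339064598083496)
side bar ((558.8663330078125, -28.497024536132812), (18.79411506652832, 90.77561950683594), 71.77642822265625) 0.19184812629285297
wrist stand ((560.446533203125, -29.37747573852539), (90.23181915283203, 90.35134887695312), 13.130590438842773)
wrist bar ((560.4478149414062, -28.879241943359375), (18.046512603759766, 89.42994689941406), 71.34776306152344) 0.19251264696877204
```

View pics/c7.png

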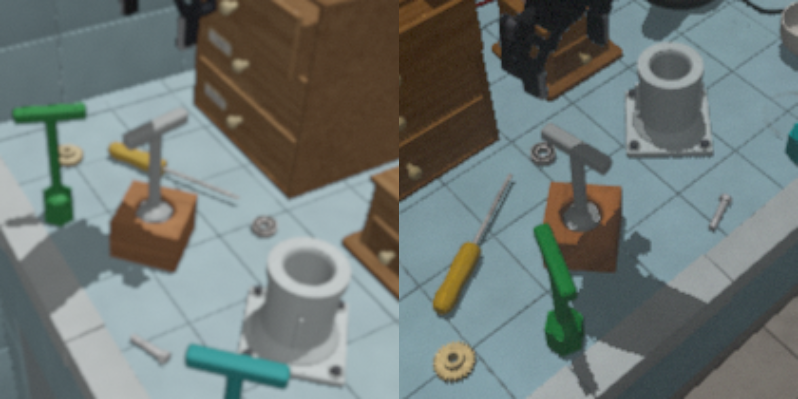

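The wrench stands upright and fully down in the stand (c7: about (155,170) in the left half, (575,180) in the right). The bystanders have not moved and the gripper is clear, so I'm handing in.

```bash
python3 -c "
from workcell import order
print(order.job_done())"
```

```text
the job is handed in; nothing more can be done
None
```

I seated the bare steel wrench on the nut, tightened the nut, put the wrench back in its stand and handed the job in at about 28 s. No verdict was reported.

**Seating:** The wrench went down the bore without contact and rested on the nut's shoulders with about 5 N of press. It dropped on within the first 0.1 rad of clockwise turn. I took it down to about 96.5 mm below the mouth. The pressing force stayed far below the 22 N limit.

**Tightening:** The nut ran easily at first. The torque then stepped from about 0.05 to 0.4 N m and rose by about 0.4 N m per rad. I stopped at an estimated 0.2 to 0.25 rad on the washer. This is worked out from torque and turning angle, not read directly: joint torque gave about 0.19, the noisier wrist sensor about 0.26, and the turning angle about 0.15 at least.

**Last checks:**
- The centre of the wrench's bar was within about 1.6 mm of the stand's centre in all three cameras.
- The top of the bar was at about 0.192 m, the same as at the start. With the floor contact felt before release, this means the wrench is fully down.
- The wrench looked upright, and the bystanders looked undisturbed.
- The gripper was open and clear, with no force on it beyond sensor noise.

No check failed. The scene and side cameras read positions 1 to 2 mm apart from the wrist camera, which is within the stated calibration.

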